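# Stack a sand core and index the dressing turntable

## Robot

A 6-joint arm with a two-finger parallel gripper is mounted at the origin on the work surface. World frame = base frame: x ahead of the robot, y to its left, z up, the work surface at z = 0. Lengths are in m, angles in rad, forces in N, time in s.
With the tool pointing down it reaches from about 0.25 to 0.775 m from the base axis. Payload 4 kg.
Tool frame: the origin (TCP) lies at the very end of the fingers, on their centre line; the grasp point (between the pads) lies 19 mm behind it; z points along the fingers, y is the line along which they close (so a half turn about z gives the same grasp; the last joint's range is limited). The gripper opens to 94 mm and grips with 3 to 60 N. Pads are 16 mm wide; open, the fingers measure 119 mm over their backs; the gripper's body (75 mm by 177 mm) begins 78 mm behind the grasp point.
Start: joints at [1.171, 0.087, 1.371, -0, 1.684, -0.103], TCP at [0.161, 0.526, 0.206] pointing down, gripper open.
Joint ranges: [-3.1, 3.1], [-0.76, 2.03], [0.27, 2.55], [-1.08, 4.22], [0.17, 2.65], [-2.57, 2.57]. Speed limits (rad/s): [2.79, 2.79, 3.14, 3.14, 3.14, 3.14].

## Interface

Orientations are given as [roll, pitch, yaw] about the fixed x, y, z axes, in that order (R = Rz(yaw) Ry(pitch) Rx(roll)).
In Python, from bench import robot, vision gives the robot as it stands.
- The arm moves only by the shell command python3 -m crank 'ROWS'. ROWS is JSON, a list of rows, each a list of 3 entries, a list of its own where there are three numbers: the closure, from 0 (fully open) to 1 (shut), then the shift along the tool's x, y, z in m, then the turn, a rotation vector about the tool's x, y, z in degrees. A call has 1 to 8 rows; each row shifts and turns the commanded pose from where the row before left it, along the tool's axes as they then stand; what a row does not reach is not made up. A row lasts 1/10 s, in which the tool goes at most 50 mm and 8.59 degrees, less where a joint would pass 70% of its speed; a pose out of reach is approached as far as the arm can. A call with a gripper value outside its range is refused whole. The fingers move at their own pace and stop on an object; the grip force is fixed at half the most. Time passes only in rows, so rows that do not move let the fingers close. It gives the time, the measured TCP pose, the force, the opening and the grip force at its end, in the units of the state.
- robot.get_obs(): the state, without advancing time (a new reading comes with each control period).
- vision.snapshot(name): name is "scene" or "side" or "wrist"; returns a dict with "color" (420x560x3 uint8, red, green, blue), "z_map" (420x560 float32, m along the optical axis (not along the pixel's ray), 0 where there is no reading), "fx", "fy", "cx", "cy" (pixels), "R" (3x3) and "t" (3): a world point X has camera coordinates R X + t. Camera axes: x right, y down, z forward; pixel columns grow to the right and rows downward; lengths in m; the calibration is good to about 2 mm. A picture is of the moment at which its call begins.
- robot.close_job(): hands the job in; it is judged then, once.
The state is a dict: "time": time; "joint_positions": joint angles; "qvel": joint speeds; "joint_torque": joint torques, N m; "tool_pos": TCP position; "ee_rot": TCP orientation; "wrist_force": force on the tool from outside, world axes, zero at the start; "wrist_torque": the same for the moment, N m; "width": finger opening in m; "finger_force": force on a finger pad.
Only numpy, scipy, OpenCV 4.12 (cv2) and the standard library are available. Lean on these libraries where they do the work, as an engineer would, in place of code of your own. Each camera call takes 0.05 s, during which the arm holds its last target. There are 200 camera calls.

## Task

Lay the loose sand core squarely on top of the pile of two cores on the turntable and let go of it. Then turn the table about half a turn anticlockwise (seen from above) until its spring catch clicks fully into the notch, so that the whole pile rides round undisturbed, and leave it latched there. Do not shove the brush, bottle, tape roll or cup about.

Things in the scene. Friction and masses are not known exactly. Their poses are not given: they have to be found in the camera images.
- base: fixed grey base of the turntable; origin on the bench under the turntable's axis (vertical, through this origin); +x points from the axis to the green catch housing (outer end 229 mm from the axis, top 58 mm over the bench). The round aluminium table above it is 370 mm across, its top face 60 mm over the bench
- turntable (a joint): angle of the table relative to the base, rad; 0 at the start, grows anticlockwise seen from above, free from -0.3 to 4.0; friction about 0.1 N m. It stays where it is left except within about 0.15 rad of the notch, where the catch pulls it in with about 0.2 N m; turning it out again takes about 0.4 N m
- catch (a joint): radial travel of the spring catch, m: about 0.008 while it rides on the collar hidden under the table, 0.000 once fully in the collar's only notch. The red button on its rod moves with it: the gap from button to green housing closes from 10 to 2 mm. The collar was set by hand: the notch meets the catch at a table angle between 2.84 and 3.44 rad, not known beforehand
- hub_top (a point): centre of the top face of the yellow square hub on the table's axis, 155 mm over the bench: the grip for turning the table. The hub is 34 x 34 mm with flat upright sides, 40 mm high (from 115 to 155 mm), on a round neck of 56 mm diameter below that. The point's x and y axes turn with the table and are square to the hub's sides, so the hub may be taken at any quarter turn
- load_pad (a point): point on the table's top face under the middle of the pile, 110 mm from the axis (on the robot's side at the start); turns with the table; its x axis lies along the radius
- core_low: lower core of the pile, lying on the table; origin at the centre of its underside. Every core is the same ochre ladder-shaped sand casting core, a flat slab 120 mm (its x) by 56 mm (its y) by 16 mm (z), about 150 g, with three windows through it; symmetrical under a half turn. In the pile its long side lies along the table's radius
- core_mid: upper core of the pile at the start, same shape, squarely on core_low; origin at the centre of its underside, so the pile's top is 16 mm above it
- core_new: the loose core lying flat on the bench to the left or right, same shape; origin at the centre of its underside. Grip it across its 56 mm width. Either end may go either way when stacked
- brush: brush, 160 mm, lying on the bench, on the other side from the loose core; leave alone
- bottle: clear bottle, 60 mm across, 160 mm high; origin under its centre; leave alone
- tape: tape roll, 90 mm across, 24 mm high; origin under its centre; leave alone
- cup: red cup, 72 mm across, 80 mm high; origin under its centre; leave alone
Things that resemble listed ones, but are neither listed nor needed, are in the scene too. Leave any green or yellow look-alike of the core_low alone. Leave any yellow look-alike of the core_mid alone.

How it is judged:
By the outcome, as a careful person would: the job done as asked, in the order asked, and still so for the second after the job is handed in, with the robot touching nothing.
It also fails if it takes over 72 s, if anything falls off the work surface, if the arm or the gripper's body presses on something with over 40 N, if the wrist force passes 120 N, or if a joint passes its speed limit or range.

## Working session

There is one attempt and no reset: what is moved stays moved. The work goes in short steps, Python scripts to look and compute and a shell command to move; the robot and the scene stay as the last step left them, time stands still between calls to the robot, and variables do not carry over. Pictures are saved under pics/ and viewed, at most 10 in all, crops included, and the job is handed in when it is done.

```bash
mkdir -p pics; ls; cat > h.py <<'E'
import numpy as np, cv2
from bench import robot, vision
def snap(n,f=None):
    s=vision.snapshot(n); s={k:(np.array(v) if k in('color','z_map','R','t') else v) for k,v in s.items()}
    if f: cv2.imwrite('pics/'+f,s['color'][:,:,::-1])
    return s
def cloud(s):
    z=s['z_map']; v,u=np.indices(z.shape)
    P=np.stack([(u-s['cx'])/s['fx']*z,(v-s['cy'])/s['fy']*z,z],-1)
    return (P-s['t'])@s['R']
def ray(s,u,v,h):
    d=np.array([(u-s['cx'])/s['fx'],(v-s['cy'])/s['fy'],1])@s['R']; o=-s['R'].T@s['t']
    return o+d*(h-o[2])/d[2]
E
python3 - <<'E'
from h import *
a=snap('scene','a.png');b=snap('side','b.png')
cv2.imwrite('pics/ab.png',cv2.resize(np.vstack([a['color'],b['color']])[:,:,::-1],None,fx=.71,fy=.71))
np.savez('a.npz',**a);np.savez('b.npz',**b)
for s in(a,b): print(-s['R'].T@s['t'],s['R'][2])
E
```

```text
pics
[ 1.22833874 -0.16095791  0.94632012] [-0.6669528   0.09666034 -0.73880358]
[ 1.05865178e-04 -7.93413756e-01  7.09922223e-01] [ 0.43308327  0.69680307 -0.5717555 ]
```

View pics/a.png

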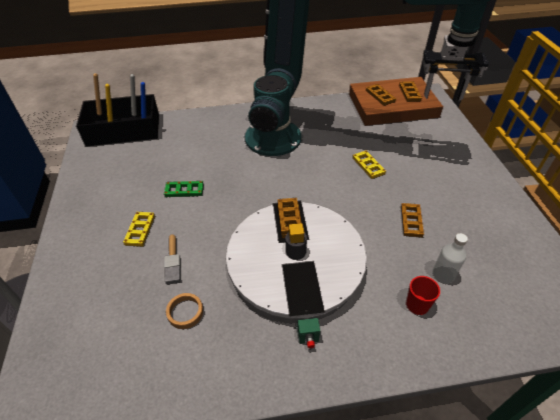

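View pics/b.png

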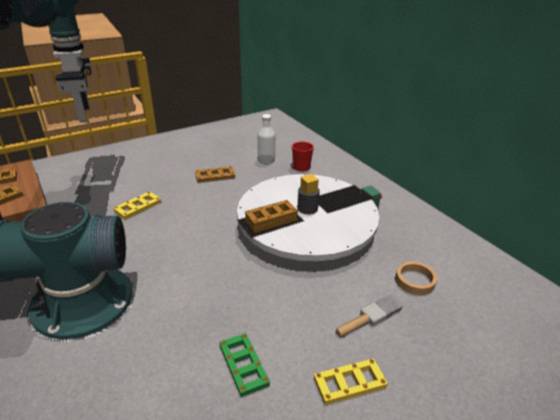

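The scene view shows the turntable at (296,257), with the hub at (296,232) and the pile at (290,215). The loose ochre core is at (412,220), the bottle at (452,258), the cup at (423,295) and the catch's red button at (310,343).

```bash
cat > m.py <<'E'
from h import *
def rect(P,name):
    (c,wh,ang)=cv2.minAreaRect(P[:,:2].astype(np.float32)*1000)
    if wh[0]<wh[1]: wh=wh[::-1]; ang+=90
    print(name,np.round(c,1),np.round(wh,1),'long axis deg',round((ang+90)%180-90,1),len(P),'z',np.round(np.percentile(P[:,2],[5,50,95]),4))
    return c,ang
def pick(s,box,hlo,hhi,zlo,zhi,smin=120):
    hsv=cv2.cvtColor(s['color'],cv2.COLOR_RGB2HSV); C=cloud(s)
    m=(hsv[...,0]>=hlo)&(hsv[...,0]<=hhi)&(hsv[...,1]>smin)&(s['z_map']>0)&(C[...,2]>zlo)&(C[...,2]<zhi)
    k=np.zeros_like(m);k[box[2]:box[3],box[0]:box[1]]=1
    m=(m&k).astype(np.uint8)
    n,l,st,_=cv2.connectedComponentsWithStats(m)
    if n<2: return np.zeros((0,3))
    return C[l==1+np.argmax(st[1:,4])]
E
python3 - <<'E'
from m import *
a=dict(np.load('a.npz'));b=dict(np.load('b.npz'))
hs=cv2.cvtColor(a['color'],cv2.COLOR_RGB2HSV)
print(hs[207,412],hs[205,283],hs[228,296],hs[343,310])
for s,B in((a,[(395,430,198,242),(270,305,192,245),(285,308,222,245)]),(b,[(190,240,160,185),(240,302,198,235),(298,322,174,196)])):
    rect(pick(s,B[0],5,22,.010,.03),'new top')
    rect(pick(s,B[1],5,22,.085,.102),'pile top')
    P=pick(s,B[2],5,30,.148,.165); 
    if len(P): rect(P,'hub top')
# disc
C=cloud(a); hsv=hs
m=(C[...,2]>.054)&(C[...,2]<.066)&(a['z_map']>0); P=C[m]; P=P[(abs(P[:,0]-.5)<.3)&(abs(P[:,1])<.3)]
c,r=cv2.minEnclosingCircle((P[:,:2]*1000).astype(np.float32)); print('disc',c,r)
P=pick(a,(300,325,333,352),0,6,.0,.1); P2=pick(a,(290,325,315,345),50,90,.02,.1,60)
rect(P,'btn');rect(P2,'housing')
E
```

```text
[ 17 213  92] [ 16 209  67] [ 21 223 214] [  1 230 201]
new top [475.7 345.6] [124.7  56.8] long axis deg -15.9 479 z [0.0113 0.016  0.0191]
pile top [464.4 -23. ] [121.2  55.9] long axis deg -3.8 463 z [0.0863 0.092  0.0948]
hub top [573.7 -24.8] [35.9 34.2] long axis deg -2.4 169 z [0.15   0.155  0.1579]
new top [473.5 344.5] [117.   61.6] long axis deg -17.1 283 z [0.0108 0.0143 0.017 ]
pile top [461.5 -24.2] [120.8  59.1] long axis deg -3.9 551 z [0.0863 0.0905 0.0927]
hub top [569.9 -26. ] [35.3 33.5] long axis deg 87.5 111 z [0.1494 0.1533 0.1554]
disc (624.0636596679688, 48.609397888183594) 274.3333435058594
btn [811.7 -32.4] [28.7 16.9] long axis deg -15.4 53 z [0.0042 0.0334 0.0382]
housing [785.9 -33.9] [48.  35.2] long axis deg 87.7 380 z [0.0293 0.0577 0.0607]
```

```bash
cat >> h.py <<'E'
from scipy.spatial.transform import Rotation as Ro
def plan(p,ydeg):
    """shift in current tool axes and turn about tool z (deg, pointing down) to reach TCP p, tool y at ydeg"""
    o=robot.get_obs(); R=Ro.from_euler('xyz',o['ee_rot']).as_matrix()
    d=R.T@(np.array(p)-o['tool_pos']); y=np.degrees(np.arctan2(R[1,1],R[0,1]))
    w=(ydeg-y+90)%180-90
    print('t',o['time'],'pos',np.round(o['tool_pos'],4),'R',np.round(R,3).tolist(),'q',np.round(o['joint_positions'],3),'F',np.round(o['wrist_force'],1))
    print('shift mm',np.round(d*1000,1),'yaw now y',round(y,1),'turn about tool z',round(-w,1))
E
python3 -c "
from h import *
plan([.475,.345,.12],73.5)"
```

```text
t 0.1 pos [0.1607 0.5255 0.2044] R [[-0.956, 0.292, -0.001], [0.292, 0.956, -0.002], [0.0, -0.002, -1.0]] q [ 1.171  0.088  1.372 -0.     1.684 -0.103] F [ 0.1 -0.2 -1. ]
shift mm [-353.4  -80.5   84.5] yaw now y 73.0 turn about tool z -0.5
```

```bash
python3 -m crank '[[0.2,[-0.045,-0.010,0.0],[0,0,0]],[0.2,[-0.045,-0.010,0.0],[0,0,0]],[0.2,[-0.045,-0.010,0.0],[0,0,0]],[0.2,[-0.045,-0.010,0.0],[0,0,0]],[0.2,[-0.045,-0.010,0.0],[0,0,0]],[0.2,[-0.045,-0.010,0.0],[0,0,0]],[0.2,[-0.045,-0.010,0.0],[0,0,0]],[0.2,[-0.038,-0.010,0.0],[0,0,0]]]'
python3 - <<'E'
from h import *
a=dict(np.load('a.npz'));b=dict(np.load('b.npz'))
# bottle: bottom pixel & cap
print('bottle cap',ray(a,460,239,.16), ray(b,266,118,.16))
print('bottle base edge',ray(a,448,278,0),ray(b,266,162,0))
print('cup rim c',ray(a,424,287,.08),ray(b,302,147,.08))
w=snap('wrist','w1.png'); plan([.475,.345,.06],73.5)
E
```

```text
time: 0.9
tool_pos: [0.4767, 0.3446, 0.2047]
ee_rot: [-3.141, -0.001, 2.844]
wrist_force: [-0.1, 0.7, -0.2]
width: 0.0758
finger_force: 0.0
bottle cap [0.67731603 0.35560637 0.16      ] [0.66064861 0.34175697 0.16      ]
bottle base edge [0.68471525 0.3700984  0.        ] [0.66366271 0.34731737 0.        ]
cup rim c [0.74515575 0.2577594  0.08      ] [0.73868407 0.24800751 0.08      ]
t 0.95 pos [0.4814 0.3409 0.204 ] R [[-0.954, 0.299, 0.003], [0.299, 0.954, -0.004], [-0.004, -0.003, -1.0]] q [ 0.523  0.177  1.274 -0.005  1.691 -0.745] F [ 2.7 -1.2  0.2]
shift mm [  7.9   2.5 143.9] yaw now y 72.6 turn about tool z -0.9
```

View pics/w1.png

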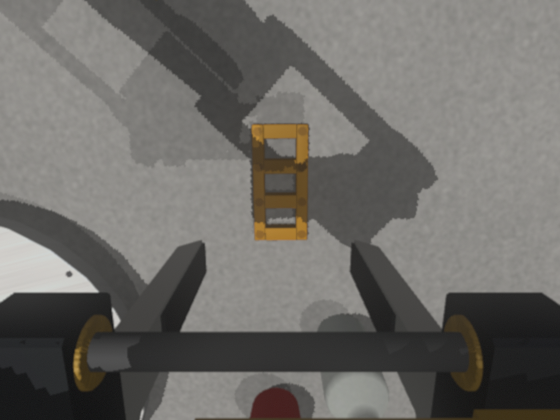

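The wrist view shows the ochre core upright and nearly aligned with the fingers at (280,182). The bottle and cup are well clear, below it.

```bash
python3 - <<'E'
from m import *
w=snap('wrist')
hsv=cv2.cvtColor(w['color'],cv2.COLOR_RGB2HSV)
m=((hsv[...,0]>8)&(hsv[...,0]<25)&(hsv[...,1]>150)).astype(np.uint8); m[240:]=0;m[:,:200]=0;m[:,360:]=0
n,l,st,_=cv2.connectedComponentsWithStats(m); k=l==1+np.argmax(st[1:,4])
v,u=np.nonzero(k); P=np.array([ray(w,x,y,.016) for x,y in zip(u,v)])
c,ang=rect(P,'new'); plan([c[0]/1000,c[1]/1000,.003],ang+90)
E
```

```text
new [497.2 339.8] [72.6 53.6] long axis deg -16.2 1352 z [0.016 0.016 0.016]
t 1.0 pos [0.4785 0.3429 0.2039] R [[-0.954, 0.298, -0.001], [0.298, 0.954, -0.002], [-0.0, -0.002, -1.0]] q [ 0.527  0.175  1.276 -0.002  1.692 -0.741] F [0.4 1.1 0.1]
shift mm [-18.8   3.1 200.9] yaw now y 72.6 turn about tool z -1.2
```

```bash
python3 - <<'E'
from m import *
w=snap('wrist')
hsv=cv2.cvtColor(w['color'],cv2.COLOR_RGB2HSV)
m=((hsv[...,0]>8)&(hsv[...,0]<25)&(hsv[...,1]>110)).astype(np.uint8); m[245:]=0;m[:105]=0;m[:,230:330]*=1;m[:,:230]=0;m[:,330:]=0
v,u=np.nonzero(cv2.medianBlur(m,3)); P=np.array([ray(w,x,y,.016) for x,y in zip(u,v)])
c,ang=rect(P,'new'); plan([c[0]/1000,c[1]/1000,.003],ang+90)
E
```

```text
new [475.4 346.4] [119.2  55.8] long axis deg -16.2 4349 z [0.016 0.016 0.016]
t 1.05 pos [0.4764 0.3445 0.2042] R [[-0.955, 0.296, -0.002], [0.296, 0.955, -0.001], [0.002, -0.002, -1.0]] q [ 0.53   0.174  1.277  0.     1.693 -0.74 ] F [-0.5  1.6  0. ]
shift mm [  1.2   1.7 201.2] yaw now y 72.8 turn about tool z -1.1
```

```bash
python3 -m crank '[[0.2,[0.001,0.0015,0.04],[0,0,-1]],[0.2,[0,0,0.04],[0,0,0]],[0.2,[0,0,0.04],[0,0,0]],[0.2,[0,0,0.035],[0,0,0]],[0.2,[0,0,0.025],[0,0,0]],[0.2,[0,0,0.013],[0,0,0]],[0.2,[0,0,0.004],[0,0,0]],[0.2,[0,0,0.002],[0,0,0]]]'
python3 -m crank '[[0.4,[0,0,0],[0,0,0]],[0.6,[0,0,0],[0,0,0]],[0.6,[0,0,0],[0,0,0]],[0.6,[0,0,0],[0,0,0]],[0.6,[0,0,0],[0,0,0]]]'
```

```text
time: 1.85
tool_pos: [0.4745, 0.3488, 0.0072]
ee_rot: [3.141, 0.001, 2.863]
wrist_force: [0.5, -0.1, -0.0]
width: 0.0752
finger_force: 0.0
time: 2.35
tool_pos: [0.4754, 0.3483, 0.008]
ee_rot: [3.14, 0.002, 2.862]
wrist_force: [-1.0, -1.0, 5.9]
width: 0.0555
finger_force: 30.0
```

```bash
python3 -m crank '[[0.2,[0,0,0],[0,0,0]],[0.2,[0,0,0],[0,0,0]],[0.2,[0,-0.001,0.004],[0,0,0]],[0.2,[0,0,0],[0,0,0]],[0.2,[0,0,0],[0,0,0]]]'
python3 -m crank '[[0.4,[0,0,0],[0,0,0]],[0.6,[0,0,0],[0,0,0]],[0.6,[0,0,0],[0,0,0]],[0.6,[0,0,0],[0,0,0]],[0.6,[0,0,0],[0,0,0]]]'
python3 - <<'E'
from h import *
plan([.475,.345,.2],70)
E
```

```text
time: 2.85
tool_pos: [0.4738, 0.3468, 0.0017]
ee_rot: [-3.141, -0.001, 2.862]
wrist_force: [0.0, -0.3, -0.9]
width: 0.0754
finger_force: 0.0
time: 3.35
tool_pos: [0.4743, 0.3472, 0.0026]
ee_rot: [3.141, 0.0, 2.862]
wrist_force: [0.4, 0.5, -0.3]
width: 0.0555
finger_force: 30.0
t 3.35 pos [0.4743 0.3472 0.0026] R [[-0.961, 0.276, 0.0], [0.276, 0.961, 0.0], [-0.0, 0.0, -1.0]] q [ 0.535  0.293  1.546  0.     1.303 -0.756] F [ 0.4  0.5 -0.3]
shift mm [  -1.3   -1.8 -197.4] yaw now y 74.0 turn about tool z 4.0
```

```bash
python3 -m crank '[[0.6,[0,0,-0.01],[0,0,0]],[0.6,[0,0,-0.025],[0,0,0]],[0.6,[0,0,-0.04],[0,0,0]],[0.6,[0,0,-0.045],[0,0,0]],[0.6,[0,0,-0.04],[0,0,0]],[0.6,[0,0,-0.03],[0,0,0]],[0.6,[-0.005,-0.02,0],[0,0,0]],[0.6,[-0.009,-0.034,0],[0,0,0]]]'
python3 -m crank '[[0.6,[-0.012,-0.046,0],[0,0,0]],[0.6,[-0.012,-0.046,0],[0,0,0]],[0.6,[-0.012,-0.046,0],[0,0,0]],[0.6,[-0.012,-0.046,0],[0,0,0]],[0.6,[-0.011,-0.045,0],[0,0,0]],[0.6,[-0.009,-0.037,0],[0,0,0]],[0.6,[-0.006,-0.024,0],[0,0,0]],[0.6,[-0.002,-0.013,0],[0,0,0]]]'
python3 -m crank '[[0.6,[0,0,0],[0,0,-4]],[0.6,[0,0,0],[0,0,-4]],[0.6,[0,0,0],[0,0,-4]],[0.6,[0,0,0],[0,0,0]]]'
python3 - <<'E'
from m import *
plan([.4635,-.0235,.19],86.5)
w=snap('wrist'); b=snap('side'); cv2.imwrite('pics/wb.png',cv2.resize(np.vstack([w['color'],b['color']])[:,:,::-1],None,fx=.7,fy=.7))
np.savez('w2.npz',**w)
E
```

```text
time: 4.15
tool_pos: [0.4732, 0.2922, 0.1948]
ee_rot: [3.139, 0.003, 2.865]
wrist_force: [0.4, -0.1, -1.9]
width: 0.0559
finger_force: 30.0
time: 4.95
tool_pos: [0.4619, -0.023, 0.193]
ee_rot: [-3.141, 0.001, 2.859]
wrist_force: [-0.4, 1.1, -0.8]
width: 0.0557
finger_force: 30.0
time: 5.35
tool_pos: [0.4622, -0.0204, 0.1928]
ee_rot: [3.141, 0.0, 3.072]
wrist_force: [-0.1, 1.2, -1.8]
width: 0.0555
finger_force: 30.0
t 5.35 pos [ 0.4622 -0.0204  0.1928] R [[-0.998, 0.069, 0.0], [0.069, 0.998, 0.0], [-0.0, 0.0, -1.0]] q [-1.670e-01 -1.060e-01  1.588e+00  1.000e-03  1.660e+00 -1.669e+00] F [-0.1  1.2 -1.8]
shift mm [-1.5 -3.   2.8] yaw now y 86.0 turn about tool z -0.5
```

View pics/wb.png

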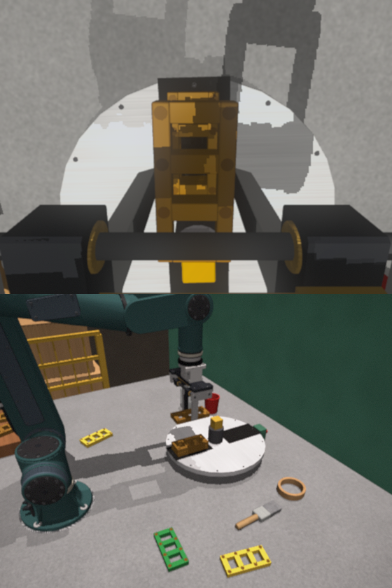

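The wrist view shows the held core above the pile, with the hub behind it. The side view agrees. Next I'll measure the held core with the same cameras, which cancels calibration bias.

```bash
python3 - <<'E'
from m import *
for n in('scene','side'):
    s=snap(n); o=robot.get_obs(); p=o['tool_pos']
    c=s['R']@np.array([p[0],p[1],p[2]+.013])+s['t']; u=int(c[0]/c[2]*s['fx']+s['cx']);v=int(c[1]/c[2]*s['fy']+s['cy'])
    print(n,u,v,np.round(p,4))
    rect(pick(s,(u-45,u+45,v-45,v+45),5,22,.198,.216),'held top all')
    rect(pick(s,(u-45,u+45,v-45,v+45),5,22,.185,.216),'held all')
    rect(pick(s,(u-60,u+60,v-10,v+100),5,22,.086,.102),'pile')
w=dict(np.load('w2.npz'));hsv=cv2.cvtColor(w['color'],cv2.COLOR_RGB2HSV)
C=cloud(w);m=(hsv[...,0]>5)&(hsv[...,0]<25)&(hsv[...,1]>110)&(w['z_map']>0)
for zl,zh,nm in((.196,.215,'held'),(.085,.1,'pile'),(.145,.165,'hub')):
    P=C[m&(C[...,2]>zl)&(C[...,2]<zh)]
    if len(P)>20: rect(P,'wrist '+nm)
E
```

```text
scene 289 182 [ 0.4623 -0.0205  0.1926]
held top all [466.7 -20.5] [122.5  55.1] long axis deg -4.9 554 z [0.1995 0.2059 0.2088]
held all [466.9 -20.3] [122.8  56.2] long axis deg -5.7 643 z [0.1945 0.2056 0.2087]
pile [466.3 -23.3] [119.   55.4] long axis deg -3.9 366 z [0.0875 0.092  0.0952]
side 270 169 [ 0.4623 -0.0206  0.1926]
held top all [438.4 -19.5] [72.2 62.9] long axis deg -4.5 314 z [0.1991 0.2044 0.2064]
held all [438.4 -19.5] [72.2 62.9] long axis deg -4.5 366 z [0.1957 0.2041 0.2063]
pile [460.1 -25.5] [118.8  57.7] long axis deg -3.8 510 z [0.0871 0.0905 0.0928]
wrist held [463.5 -21. ] [120.8  55.1] long axis deg -3.9 14865 z [0.202  0.2074 0.2085]
wrist pile [480.7 -21.4] [157.3  54.8] long axis deg -1.8 3869 z [0.091  0.0932 0.0944]
wrist hub [576.7 -25.3] [34.1 26.4] long axis deg 85.3 1376 z [0.1551 0.1562 0.1571]
```

```bash
python3 -m crank '[[0.6,[0.001,-0.003,0.01],[0,0,-0.3]],[0.6,[0,0,0.02],[0,0,0]],[0.6,[0,0,0.02],[0,0,0]],[0.6,[0,0,0.014],[0,0,0]],[0.6,[0,0,0.006],[0,0,0]],[0.6,[0,0,0],[0,0,0]]]'
python3 - <<'E'
from m import *
o=robot.get_obs(); z=o['tool_pos'][2]; print(np.round(o['tool_pos'],4))
T=[]
for n in('scene','side'):
    s=snap(n); p=o['tool_pos']
    c=s['R']@np.array([p[0],p[1],p[2]+.013])+s['t']; u=int(c[0]/c[2]*s['fx']+s['cx']);v=int(c[1]/c[2]*s['fy']+s['cy'])
    T.append(cv2.resize(s['color'][v-50:v+55,u-70:u+70],None,fx=4,fy=4)[:,:,::-1])
    rect(pick(s,(u-50,u+50,v-45,v+45),5,22,z+.007,z+.024),'held top')
    rect(pick(s,(u-60,u+60,v-30,v+80),5,22,.06,.1),'pile')
s=snap('wrist'); hsv=cv2.cvtColor(s['color'],cv2.COLOR_RGB2HSV)
C=cloud(s);m=(hsv[...,0]>5)&(hsv[...,0]<25)&(hsv[...,1]>110)&(s['z_map']>0)
for zl,zh,nm in((z+.007,z+.024,'held'),(.085,.1,'pile')):
    P=C[m&(C[...,2]>zl)&(C[...,2]<zh)]
    if len(P)>20: rect(P,'wrist '+nm)
cv2.imwrite('pics/c.png',cv2.resize(np.vstack(T),None,fx=.7,fy=.7))
E
```

```text
time: 6.15
tool_pos: [0.4604, -0.0238, 0.1214]
ee_rot: [3.141, -0.002, 3.077]
wrist_force: [0.4, 1.1, -0.5]
width: 0.0559
finger_force: 30.0
[ 0.4604 -0.0238  0.1214]
held top [465. -25.] [122.1  56. ] long axis deg -3.8 512 z [0.1299 0.1349 0.1377]
pile [493.7 -19. ] [68.5 64.6] long axis deg 88.4 143 z [0.0607 0.0826 0.0932]
held top [436.9 -23.3] [73.3 60.4] long axis deg -5.9 298 z [0.1292 0.1345 0.1365]
pile [465.6 -27.5] [131.   55.6] long axis deg -5.9 911 z [0.0629 0.0822 0.0921]
wrist held [479.5 -25.6] [154.2  55.6] long axis deg -3.6 16032 z [0.1322 0.1378 0.1389]
wrist pile [481.4 -22.8] [157.7  54.8] long axis deg -2.9 3946 z [0.0883 0.0931 0.0943]
```

View pics/c.png

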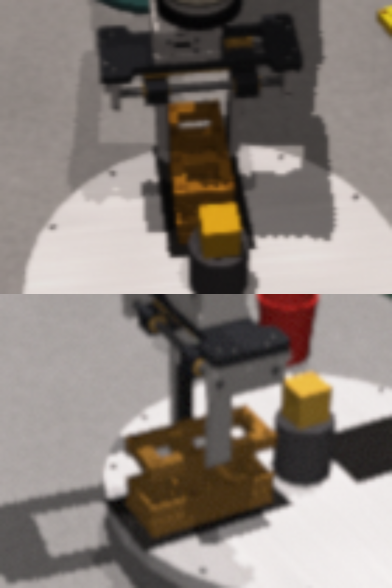

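The scene and side views show the held core parallel to the pile, about 27 mm above it. I'll compare the edges near the far end in the wrist view.

```bash
python3 - <<'E'
from m import *
z=robot.get_obs()['tool_pos'][2]; print(np.round(robot.get_obs()['tool_pos'],4))
s=snap('wrist','w3.png'); hsv=cv2.cvtColor(s['color'],cv2.COLOR_RGB2HSV)
C=cloud(s);m=(hsv[...,0]>5)&(hsv[...,0]<25)&(hsv[...,1]>110)&(s['z_map']>0)
for zl,zh,nm in((z+.007,z+.024,'held'),(.085,.1,'pile')):
    k=(m&(C[...,2]>zl)&(C[...,2]<zh)&(C[...,0]<.53)&(C[...,0]>.38)); P=C[k]; rect(P,nm)
    v,u=np.nonzero(k); print(u.min(),u.max(),v.min(),v.max())
    for x in np.arange(.40,.53,.01):
        y=P[abs(P[:,0]-x)<.003][:,1]
        if len(y)>5: print(round(x,3),len(y),np.round([y.min(),y.max()],4),end=' | ')
    print()
E
```

```text
[ 0.4618 -0.024   0.1235]
held [463.2 -24.8] [121.   55.6] long axis deg -3.6 15457 z [0.1357 0.1382 0.1392]
217 339 144 374
0.4 181 [-0.0481 -0.0209] | 0.41 1533 [-0.0487  0.0063] | 0.42 694 [-0.05    0.0056] | 0.43 656 [-0.0504  0.005 ] | 0.44 1470 [-0.0491  0.0042] | 0.45 1140 [-0.051   0.0041] | 0.46 582 [-0.0522  0.0033] | 0.47 608 [-0.0527  0.0025] | 0.48 1200 [-0.0532  0.0017] | 0.49 538 [-0.0539  0.0009] | 0.5 26 [-0.0111 -0.0004] | 0.52 234 [-0.0553 -0.0023] | 
pile [462.4 -23. ] [119.1  54.9] long axis deg -3.9 3980 z [0.0878 0.0931 0.0942]
233 330 137 324
0.4 118 [-0.0464 -0.0197] | 0.41 7 [-0.0019  0.0083] | 0.43 114 [-0.0415 -0.0039] | 0.44 705 [-0.0424 -0.0048] | 0.45 8 [-0.0095 -0.0054] | 0.47 113 [-0.0444 -0.0069] | 0.48 542 [-0.0445 -0.0079] | 0.49 47 [-0.0451 -0.0083] | 0.52 335 [-0.0471 -0.0103] |
```

View pics/w3.png

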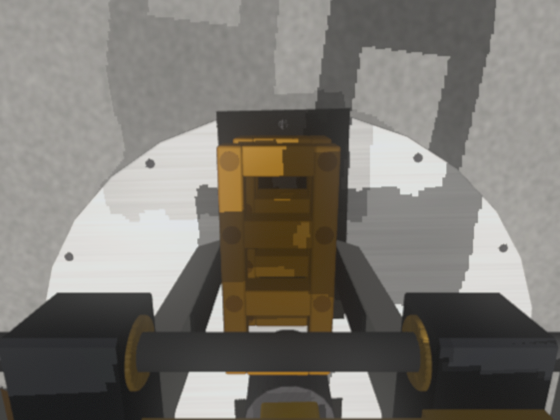

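The wrist view shows the held core at (275,235), with the pile's far edge at about (283,140). Offsets to correct are about +0.8 mm and +1.8 mm in tool x and y.

```bash
python3 -m crank '[[0.6,[0.0008,0.0018,0.004],[0,0,0.3]],[0.6,[0,0,0.008],[0,0,0]],[0.6,[0,0,0.006],[0,0,0]],[0.6,[0,0,0.004],[0,0,0]],[0.6,[0,0,0.002],[0,0,0]],[0.6,[0,0,0.001],[0,0,0]],[0.6,[0,0,0],[0,0,0]],[0.6,[0,0,0],[0,0,0]]]'
python3 -m crank '[[0.6,[0,0,0.001],[0,0,0]],[0.6,[0,0,0.001],[0,0,0]],[0.6,[0,0,0],[0,0,0]]]'
```

```text
time: 7.15
tool_pos: [0.4606, -0.0221, 0.0977]
ee_rot: [3.142, 0.0, 3.072]
wrist_force: [-0.6, -0.4, -0.2]
width: 0.0554
finger_force: 30.0
time: 7.45
tool_pos: [0.4604, -0.022, 0.0954]
ee_rot: [3.141, -0.0, 3.072]
wrist_force: [0.7, -0.4, -0.5]
width: 0.0559
finger_force: 30.0
```

```bash
python3 -m crank '[[0.6,[0,0,0.0005],[0,0,0]],[0.6,[0,0,0],[0,0,0]],[0.6,[0,0,0],[0,0,0]]]'
python3 -m crank '[[0.6,[0,0,0.0005],[0,0,0]],[0.6,[0,0,0],[0,0,0]],[0.6,[0,0,0],[0,0,0]]]'
python3 - <<'E'
from m import *
z=robot.get_obs()['tool_pos'][2]; print(np.round(robot.get_obs()['tool_pos'],4))
s=snap('wrist'); hsv=cv2.cvtColor(s['color'],cv2.COLOR_RGB2HSV)
C=cloud(s);m=(hsv[...,0]>5)&(hsv[...,0]<25)&(hsv[...,1]>110)&(s['z_map']>0)
for zl,zh in((z+.007,z+.024),(.08,z+.003)):
    rect(C[(m&(C[...,2]>zl)&(C[...,2]<zh)&(C[...,0]<.53)&(C[...,0]>.38))],'held')
E
```

```text
time: 7.75
tool_pos: [0.4604, -0.0221, 0.095]
ee_rot: [3.141, 0.0, 3.072]
wrist_force: [0.5, -0.2, -1.5]
width: 0.0554
finger_force: 30.0
time: 8.05
tool_pos: [0.4605, -0.0221, 0.0945]
ee_rot: [3.142, 0.0, 3.072]
wrist_force: [0.0, 0.2, -0.6]
width: 0.0559
finger_force: 30.0
[ 0.4605 -0.0221  0.0945]
held [461.7 -22.9] [120.6  56.1] long axis deg -4.0 16055 z [0.1067 0.1092 0.1103]
held [456.  -19.4] [108.3  41. ] long axis deg -3.9 1895 z [0.0808 0.0867 0.0967]
```

```bash
python3 -m crank '[[0.6,[0,0,0.0005],[0,0,0]],[0.6,[0,0,0],[0,0,0]],[0.36,[0,0,0],[0,0,0]],[0.25,[0,0,0],[0,0,0]],[0.2,[0,0,0],[0,0,0]],[0.2,[0,0,0],[0,0,0]]]'
python3 -m crank '[[0.2,[0,0,-0.005],[0,0,0]],[0.2,[0,0,-0.015],[0,0,0]],[0.2,[0,0,-0.03],[0,0,0]],[0.2,[0,0,-0.035],[0,0,0]],[0.2,[0,0,-0.025],[0,0,0]],[0.2,[0,0,-0.01],[0,0,0]],[0.2,[0,0,0],[0,0,0]]]'
python3 - <<'E'
from m import *
z=robot.get_obs()['tool_pos'][2]; print(np.round(robot.get_obs()['tool_pos'],4))
s=snap('wrist','w4.png'); hsv=cv2.cvtColor(s['color'],cv2.COLOR_RGB2HSV)
C=cloud(s);m=(hsv[...,0]>5)&(hsv[...,0]<28)&(hsv[...,1]>110)&(s['z_map']>0)
for zl,zh in((.102,.115),(.072,.1),(.15,.162)):
    P=C[(m&(C[...,2]>zl)&(C[...,2]<zh)&((C[...,0]<.53)|(zl>.12))&(C[...,0]>.38))]
    if len(P)>10:rect(P,'top/below/hub')
plan([.573,-.0255,.2],87)
E
```

```text
time: 8.7
tool_pos: [0.4604, -0.022, 0.0938]
ee_rot: [3.141, -0.0, 3.072]
wrist_force: [0.0, -0.4, -0.2]
width: 0.0746
finger_force: 0.0
time: 9.4
tool_pos: [0.4613, -0.0222, 0.2156]
ee_rot: [-3.141, 0.004, 3.072]
wrist_force: [-0.4, -0.4, -0.6]
width: 0.0755
finger_force: 0.0
[ 0.4613 -0.0222  0.2156]
top/below/hub [461.2 -23. ] [119.9  55.6] long axis deg -3.9 6678 z [0.1078 0.1092 0.1104]
top/below/hub [455.6 -22.6] [107.9  32.7] long axis deg -4.3 352 z [0.0733 0.0833 0.0987]
top/below/hub [584.3 -25.7] [33.2  9.5] long axis deg 83.6 389 z [0.1551 0.1562 0.1571]
t 9.45 pos [ 0.4605 -0.0221  0.2138] R [[-0.998, 0.07, 0.0], [0.07, 0.998, 0.0], [-0.0, 0.0, -1.0]] q [-0.171 -0.115  1.554  0.     1.702 -1.672] F [-0.2  1.2 -1.1]
shift mm [-112.5    4.4   13.9] yaw now y 86.0 turn about tool z -1.0
```

View pics/w4.png

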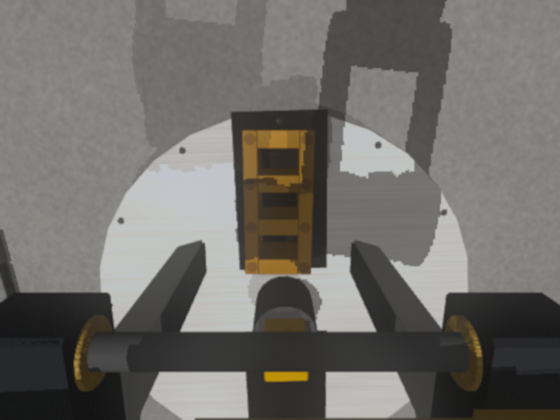

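The new core lies squarely on the pile, centred at (278,200) in the wrist view. Now I'll turn the wrist back half a turn so joint 6 has room to turn the table.

```bash
python3 -m crank '[[0.2,[0,0,0],[0,0,4]],[0.2,[0,0,0],[0,0,8.5]],[0.2,[0,0,0],[0,0,8.5]],[0.2,[0,0,0],[0,0,8.5]],[0.2,[0,0,0],[0,0,8.5]],[0.2,[0,0,0],[0,0,8.5]],[0.2,[0,0,0],[0,0,8.5]],[0.2,[0,0,0],[0,0,8.5]]]'
python3 -m crank '[[0.2,[0,0,0],[0,0,8.5]],[0.2,[0,0,0],[0,0,8.5]],[0.2,[0,0,0],[0,0,8.5]],[0.2,[0,0,0],[0,0,8.5]],[0.2,[0,0,0],[0,0,8.5]],[0.2,[0,0,0],[0,0,8.5]],[0.2,[0,0,0],[0,0,8.5]],[0.2,[0,0,0],[0,0,8.5]]]'
python3 -m crank '[[0.2,[0,0,0],[0,0,8.5]],[0.2,[0,0,0],[0,0,8.5]],[0.2,[0,0,0],[0,0,8.5]],[0.2,[0,0,0],[0,0,8.5]],[0.2,[0,0,0],[0,0,8.5]],[0.2,[0,0,0],[0,0,6]],[0.2,[0,0,0],[0,0,0]]]'
python3 - <<'E'
from m import *
plan([.573,-.0255,.19],86.1)
s=snap('wrist','w5.png'); hsv=cv2.cvtColor(s['color'],cv2.COLOR_RGB2HSV)
C=cloud(s);m=(hsv[...,0]>15)&(hsv[...,0]<30)&(hsv[...,1]>110)&(s['z_map']>0)&(C[...,2]>.15)&(C[...,2]<.165)
rect(C[m],'hub')
E
```

```text
time: 10.25
tool_pos: [0.4593, -0.0219, 0.2113]
ee_rot: [-3.138, -0.003, 1.957]
wrist_force: [0.3, 0.3, 1.3]
width: 0.0751
finger_force: 0.0
time: 11.05
tool_pos: [0.4593, -0.0219, 0.2113]
ee_rot: [-3.138, 0.003, 0.77]
wrist_force: [0.5, 0.0, 0.4]
width: 0.0749
finger_force: 0.0
time: 11.75
tool_pos: [0.4594, -0.0219, 0.2116]
ee_rot: [-3.141, 0.004, -0.07]
wrist_force: [-0.5, -0.8, 0.3]
width: 0.0752
finger_force: 0.0
t 11.75 pos [ 0.4594 -0.0219  0.2116] R [[0.998, -0.07, -0.004], [-0.07, -0.998, 0.001], [-0.004, -0.001, -1.0]] q [-0.171 -0.113  1.557  0.     1.702  1.469] F [-0.5 -0.8  0.3]
shift mm [113.7  -4.3  21.1] yaw now y -94.0 turn about tool z -0.1
hub [572.6 -24.7] [34.4 33.7] long axis deg -3.0 3522 z [0.1548 0.1562 0.1574]
```

```bash
python3 -m crank '[[0.2,[0.01,-0.001,0],[0,0,-1]],[0.2,[0.025,-0.001,0],[0,0,0]],[0.2,[0.03,-0.001,0],[0,0,0]],[0.2,[0.026,-0.001,0],[0,0,0]],[0.2,[0.014,-0.001,0],[0,0,0]],[0.2,[0.006,0,0],[0,0,0]],[0.2,[0.001,0,0],[0,0,0]],[0.2,[0,0,0],[0,0,0]]]'
python3 -m crank '[[0.3,[0,0,0.015],[0,0,0]],[0.3,[0,0,0.025],[0,0,0]],[0.3,[0,0,0.025],[0,0,0]],[0.3,[0,0,0.012],[0,0,0]],[0.3,[0,0,0.007],[0,0,0]],[0.3,[0,0,0],[0,0,0]],[0.3,[0,0,0],[0,0,0]]]'
python3 -c "
from h import *
plan([.5726,-.0247,.126],87)"
```

```text
time: 12.6
tool_pos: [0.5723, -0.0231, 0.2137]
ee_rot: [-3.141, 0.001, -0.052]
wrist_force: [0.1, -0.2, -0.8]
width: 0.0751
finger_force: 0.0
time: 13.3
tool_pos: [0.5731, -0.0232, 0.1311]
ee_rot: [3.141, -0.002, -0.052]
wrist_force: [0.2, -0.3, 0.4]
width: 0.0656
finger_force: 0.0
t 13.3 pos [ 0.5731 -0.0232  0.1311] R [[0.999, -0.052, 0.002], [-0.052, -0.999, -0.0], [0.002, 0.0, -1.0]] q [-0.139  0.164  1.434  0.     1.542  1.484] F [ 0.2 -0.3  0.4]
shift mm [-0.4  1.5  5.1] yaw now y -93.0 turn about tool z -0.0
```

```bash
python3 -m crank '[[0.4,[0,0.0013,0.004],[0,0,0]],[0.5,[0,0,0],[0,0,0]],[0.58,[0,0,0],[0,0,0]],[0.62,[0,0,0],[0,0,0]],[0.68,[0,0,0],[0,0,0]],[0.72,[0,0,0],[0,0,0]],[0.72,[0,0,0],[0,0,0]],[0.72,[0,0,0],[0,0,0]]]'
python3 -c "
from h import *
o=robot.get_obs();print(o['wrist_force'],o['wrist_torque']);plan([.5726,-.0247,.126],87)"
```

```text
time: 14.1
tool_pos: [0.5727, -0.0241, 0.1262]
ee_rot: [-3.141, -0.001, -0.052]
wrist_force: [-0.1, 1.0, 1.2]
width: 0.034
finger_force: 30.0
[-0.09059766  1.03448173  1.17187734] [0.26382851 0.13240782 0.05688764]
t 14.1 pos [ 0.5727 -0.0241  0.1262] R [[0.999, -0.052, 0.001], [-0.052, -0.999, 0.0], [0.001, -0.0, -1.0]] q [-1.410e-01  1.660e-01  1.440e+00  1.000e-03  1.534e+00  1.482e+00] F [-0.1  1.   1.2]
shift mm [-0.   0.6  0.2] yaw now y -93.0 turn about tool z 0.0
```

Hub gripped. I'll turn anticlockwise (negative about tool z), ramping up gently.

```bash
python3 -m crank '[[0.72,[0,0,0],[0,0,-0.5]],[0.72,[0,0,0],[0,0,-1]],[0.72,[0,0,0],[0,0,-1.5]],[0.72,[0,0,0],[0,0,-2]],[0.72,[0,0,0],[0,0,-2.5]],[0.72,[0,0,0],[0,0,-3]],[0.72,[0,0,0],[0,0,-3]],[0.72,[0,0,0],[0,0,-3]]]'
python3 -m crank '[[0.72,[0,0,0],[0,0,-3]],[0.72,[0,0,0],[0,0,-3]],[0.72,[0,0,0],[0,0,-3]],[0.72,[0,0,0],[0,0,-3]],[0.72,[0,0,0],[0,0,-3]],[0.72,[0,0,0],[0,0,-3]],[0.72,[0,0,0],[0,0,-3]],[0.72,[0,0,0],[0,0,-3]]]'
python3 -c "
from h import *
o=robot.get_obs();print(o['wrist_force'],o['wrist_torque'],o['tool_pos'],o['ee_rot'])"
```

```text
time: 14.9
tool_pos: [0.5726, -0.0241, 0.1262]
ee_rot: [-3.141, -0.001, 0.239]
wrist_force: [0.1, 2.5, 2.1]
width: 0.0337
finger_force: 30.0
time: 15.7
tool_pos: [0.5726, -0.024, 0.1262]
ee_rot: [-3.141, -0.001, 0.657]
wrist_force: [-0.7, 3.1, 1.6]
width: 0.0339
finger_force: 30.0
[-0.66517425  3.11800814  1.59687045] [ 0.35708774  0.11912365 -0.34380552] [ 0.5726172  -0.02403616  0.12619776] [-3.14120389e+00 -8.87797065e-04  6.57468601e-01]
```

```bash
python3 -m crank '[[0.72,[0,0,0],[0,0,-3]],[0.72,[0,0,0],[0,0,-3]],[0.72,[0,0,0],[0,0,-3]],[0.72,[0,0,0],[0,0,-3]],[0.72,[0,0,0],[0,0,-3]],[0.72,[0,0,0],[0,0,-3]],[0.72,[0,0,0],[0,0,-3]],[0.72,[0,0,0],[0,0,-3]]]'
python3 -m crank '[[0.72,[0,0,0],[0,0,-3]],[0.72,[0,0,0],[0,0,-3]],[0.72,[0,0,0],[0,0,-3]],[0.72,[0,0,0],[0,0,-3]],[0.72,[0,0,0],[0,0,-3]],[0.72,[0,0,0],[0,0,-3]],[0.72,[0,0,0],[0,0,-3]],[0.72,[0,0,0],[0,0,-3]]]'
python3 -m crank '[[0.72,[0,0,0],[0,0,-3]],[0.72,[0,0,0],[0,0,-3]],[0.72,[0,0,0],[0,0,-3]],[0.72,[0,0,0],[0,0,-3]],[0.72,[0,0,0],[0,0,-3]],[0.72,[0,0,0],[0,0,-3]],[0.72,[0,0,0],[0,0,-3]],[0.72,[0,0,0],[0,0,-3]]]'
python3 -m crank '[[0.72,[0,0,0],[0,0,-3]],[0.72,[0,0,0],[0,0,-3]],[0.72,[0,0,0],[0,0,-3]],[0.72,[0,0,0],[0,0,-3]],[0.72,[0,0,0],[0,0,-3]],[0.72,[0,0,0],[0,0,-2]],[0.72,[0,0,0],[0,0,-1.5]],[0.72,[0,0,0],[0,0,-1]]]'
python3 -c "
from h import *
o=robot.get_obs();print(o['wrist_force'],o['wrist_torque'],o['tool_pos'],o['ee_rot'],o['joint_positions'][5])"
```

```text
time: 16.5
tool_pos: [0.5726, -0.024, 0.1262]
ee_rot: [-3.141, -0.001, 1.076]
wrist_force: [0.4, 2.4, 3.1]
width: 0.0335
finger_force: 30.0
time: 17.3
tool_pos: [0.5725, -0.024, 0.1262]
ee_rot: [3.142, -0.001, 1.496]
wrist_force: [0.4, 2.7, 1.5]
width: 0.0336
finger_force: 30.0
time: 18.1
tool_pos: [0.5724, -0.024, 0.1262]
ee_rot: [3.141, -0.001, 1.914]
wrist_force: [0.1, 2.9, 1.7]
width: 0.0338
finger_force: 30.0
time: 18.9
tool_pos: [0.5724, -0.024, 0.1262]
ee_rot: [3.141, -0.001, 2.253]
wrist_force: [-0.5, 3.9, 3.3]
width: 0.0336
finger_force: 30.0
[-0.45873555  3.89771462  3.25115277] [ 0.40389003  0.30753439 -0.16597051] [ 0.5723693  -0.02398297  0.12621657] [ 3.14124388e+00 -6.11806994e-04  2.25347680e+00] -0.8239561564137086
```

```bash
cat > st.py <<'E'
from h import *
o=robot.get_obs();print('ang',round((o['ee_rot'][2]+.052)%6.2832,3),'T',np.round(o['wrist_torque'],3),'q6',round(o['joint_positions'][5],2))
E
python3 -m crank '[[0.72,[0,0,0],[0,0,-2]],[0.72,[0,0,0],[0,0,-3]],[0.72,[0,0,0],[0,0,-3]],[0.72,[0,0,0],[0,0,-3]],[0.72,[0,0,0],[0,0,-3]],[0.72,[0,0,0],[0,0,-3]],[0.72,[0,0,0],[0,0,-3]],[0.72,[0,0,0],[0,0,-2]]]' >/dev/null; python3 st.py
for i in 1; do :; done
python3 -m crank '[[0.72,[0,0,0],[0,0,-1]],[0.72,[0,0,0],[0,0,-1]],[0.72,[0,0,0],[0,0,-1]]]' >/dev/null; python3 st.py
python3 -m crank '[[0.72,[0,0,0],[0,0,-1]],[0.72,[0,0,0],[0,0,-1]],[0.72,[0,0,0],[0,0,-1]]]' >/dev/null; python3 st.py
python3 -m crank '[[0.72,[0,0,0],[0,0,-1]],[0.72,[0,0,0],[0,0,-1]],[0.72,[0,0,0],[0,0,-1]]]' >/dev/null; python3 st.py
python3 - <<'E'
from m import *
a=dict(np.load('a.npz'))
def gap(s):
    h=cv2.cvtColor(s['color'],cv2.COLOR_RGB2HSV); sub=(slice(310,360),slice(285,335)); h=h[sub]
    r=((h[...,0]<6)|(h[...,0]>174))&(h[...,1]>140)&(h[...,2]>60); g=(h[...,0]>60)&(h[...,0]<95)&(h[...,1]>70)
    R=np.argwhere(r);G=np.argwhere(g); print('red rows',R[:,0].min()+310,R.mean(0)+[310,285],len(R),'green max row',np.percentile(G[:,0],98)+310,len(G))
gap(a);s=snap('scene');gap(s)
cv2.imwrite('pics/btn.png',cv2.resize(np.hstack([x['color'][300:360,280:340] for x in(a,s)])[:,:,::-1],None,fx=5,fy=5,interpolation=cv2.INTER_CUBIC))
E
```

```text
ang 2.69 T [ 0.379  0.264 -0.236] q6 -1.21
ang 2.741 T [ 0.56   0.523 -0.251] q6 -1.26
ang 2.794 T [ 0.563  0.462 -0.097] q6 -1.31
ang 2.846 T [ 0.577  0.419 -0.109] q6 -1.36
red rows 340 [343.7254902  310.50980392] 51 green max row 341.0 406
red rows 340 [343.7254902  310.50980392] 51 green max row 341.0 404
```

View pics/btn.png

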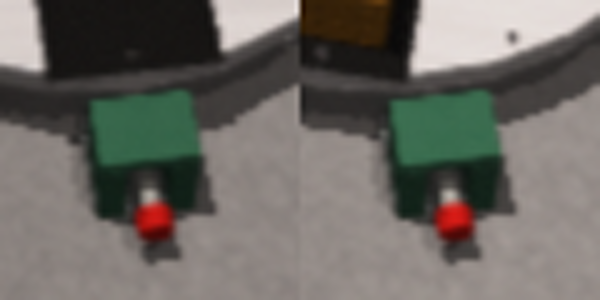

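The crops show the button still out at (310,344), unchanged from the start, so the catch isn't in yet. Continuing in small steps.

```bash
cat >> st.py <<'E'
s=snap('scene'); h=cv2.cvtColor(s['color'],cv2.COLOR_RGB2HSV)[310:360,285:335]
R=np.argwhere(((h[...,0]<6)|(h[...,0]>174))&(h[...,1]>140)&(h[...,2]>60)); print('button',R.mean(0)+[310,285],len(R))
E
for k in 1; do
python3 -m crank '[[0.72,[0,0,0],[0,0,-1]],[0.72,[0,0,0],[0,0,-1]],[0.72,[0,0,0],[0,0,-1]]]' >/dev/null; python3 st.py
python3 -m crank '[[0.72,[0,0,0],[0,0,-1]],[0.72,[0,0,0],[0,0,-1]],[0.72,[0,0,0],[0,0,-1]]]' >/dev/null; python3 st.py
python3 -m crank '[[0.72,[0,0,0],[0,0,-1]],[0.72,[0,0,0],[0,0,-1]],[0.72,[0,0,0],[0,0,-1]]]' >/dev/null; python3 st.py
done
```

```text
ang 2.898 T [ 0.533  0.477 -0.195] q6 -1.42
button [343.7254902  310.50980392] 51
ang 2.95 T [ 0.541  0.466 -0.224] q6 -1.47
button [343.79166667 310.5       ] 48
ang 3.003 T [ 0.555  0.42  -0.19 ] q6 -1.52
button [343.78 310.58] 50
```

```bash
python3 -m crank '[[0.72,[0,0,0],[0,0,-1]],[0.72,[0,0,0],[0,0,-1]],[0.72,[0,0,0],[0,0,-1]]]' >/dev/null; python3 st.py
python3 -m crank '[[0.72,[0,0,0],[0,0,-1]],[0.72,[0,0,0],[0,0,-1]],[0.72,[0,0,0],[0,0,-1]]]' >/dev/null; python3 st.py
```

```text
ang 3.055 T [ 0.522  0.434 -0.186] q6 -1.57
button [343.7254902  310.50980392] 51
ang 3.107 T [ 0.544  0.437 -0.215] q6 -1.63
button [343.7254902  310.50980392] 51
```

```bash
python3 -m crank '[[0.72,[0,0,0],[0,0,-1]],[0.72,[0,0,0],[0,0,-1]],[0.72,[0,0,0],[0,0,-0.5]]]' >/dev/null; python3 st.py
```

```text
ang 3.152 T [ 0.525  0.436 -0.108] q6 -1.67
button [343.7254902  310.50980392] 51
```

```bash
python3 -m crank '[[0.72,[0,0,0],[0,0,-1]],[0.72,[0,0,0],[0,0,-1]]]' >/dev/null; python3 st.py
python3 -m crank '[[0.72,[0,0,0],[0,0,-1]],[0.72,[0,0,0],[0,0,-1]]]' >/dev/null; python3 st.py
```

```text
ang 3.188 T [0.611 0.413 0.332] q6 -1.71
button [342.88235294 310.29411765] 51
ang 3.222 T [0.624 0.488 0.272] q6 -1.74
button [341.88 310.24] 50
```

```bash
python3 -m crank '[[0.72,[0,0,0],[0,0,-1]],[0.72,[0,0,0],[0,0,-1]]]' >/dev/null; python3 st.py
```

```text
ang 3.256 T [0.604 0.526 0.236] q6 -1.77
button [341.14545455 310.09090909] 55
```

```bash
python3 -m crank '[[0.72,[0,0,0],[0,0,-1]],[0.72,[0,0,0],[0,0,-1]]]' >/dev/null; python3 st.py
```

```text
ang 3.291 T [0.614 0.46  0.011] q6 -1.81
button [340.35714286 309.89285714] 56
```

```bash
python3 -m crank '[[0.72,[0,0,0],[0,0,-1]],[0.72,[0,0,0],[0,0,0]]]' >/dev/null; python3 st.py
```

```text
ang 3.307 T [ 0.566  0.481 -0.125] q6 -1.83
button [340.55357143 310.10714286] 56
```

The button has travelled about 3.3 px and stopped, and the torque has changed sign, so the catch is at the notch. I'll let go and let it settle.

```bash
python3 -m crank '[[0.6,[0,0,0],[0,0,0]],[0.5,[0,0,0],[0,0,0]],[0.4,[0,0,0],[0,0,0]],[0.3,[0,0,0],[0,0,0]],[0.3,[0,0,0],[0,0,0]]]'; python3 st.py
python3 -m crank '[[0.3,[0,0,-0.01],[0,0,0]],[0.3,[0,0,-0.025],[0,0,0]],[0.3,[0,0,-0.035],[0,0,0]],[0.3,[0,0,-0.035],[0,0,0]],[0.3,[0,0,-0.025],[0,0,0]],[0.3,[0,0,-0.01],[0,0,0]],[0.3,[0,0,0],[0,0,0]]]'; python3 st.py
python3 - <<'E'
from m import *
a=dict(np.load('a.npz')); s=snap('scene'); w=snap('wrist')
A=cv2.resize(np.hstack([x['color'][310:360,285:335] for x in(a,s)]),(560,280),interpolation=cv2.INTER_CUBIC)
W=cv2.resize(s['color'][180:330,210:390],(560,320))
cv2.imwrite('pics/fin.png',np.vstack([A,W])[:,:,::-1])
hsv=cv2.cvtColor(w['color'],cv2.COLOR_RGB2HSV)
C=cloud(w);m=(hsv[...,0]>15)&(hsv[...,0]<30)&(hsv[...,1]>110)&(w['z_map']>0)&(C[...,2]>.15)&(C[...,2]<.165)
if m.sum()>50: rect(C[m],'hub')
rect(pick(s,(210,390,180,340),5,22,.1,.113),'pile top scene'); 
b=snap('side');rect(pick(b,(230,400,150,260),5,22,.1,.113),'pile top side')
E
```

```text
time: 24.5
tool_pos: [0.5725, -0.0247, 0.1257]
ee_rot: [-3.141, -0.0, -3.029]
wrist_force: [0.4, -0.1, -0.2]
width: 0.065
finger_force: 0.0
ang 3.307 T [ 0.076 -0.027 -0.031] q6 -1.83
button [340.35714286 309.89285714] 56
time: 25.25
tool_pos: [0.5733, -0.0245, 0.2683]
ee_rot: [-3.141, 0.004, -3.028]
wrist_force: [-0.7, 0.0, -0.1]
width: 0.0658
finger_force: 0.0
ang 3.307 T [ 0.008  0.036 -0.006] q6 -1.83
button [340.36363636 309.81818182] 55
hub [572.1 -24.8] [34.6 32.9] long axis deg 6.0 1681 z [0.1547 0.1562 0.1573]
pile top scene [683.5 -10.5] [122.4  56.5] long axis deg 4.2 812 z [0.1021 0.1081 0.1108]
pile top side [679.8 -11.8] [122.2  58.9] long axis deg 4.0 453 z [0.101  0.1059 0.1081]
```

View pics/fin.png

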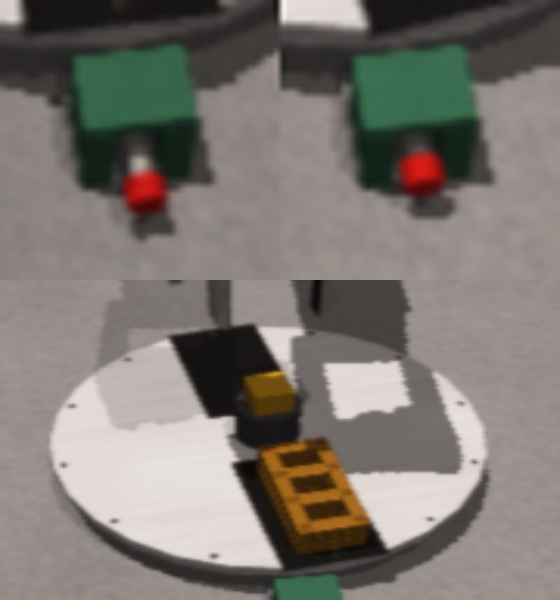

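```bash
python3 - <<'E'
from m import *
a=dict(np.load('a.npz'));s=snap('scene')
def pr(p): c=a['R']@np.array(p)+a['t']; return np.array([c[0]/c[2]*a['fx']+a['cx'],c[1]/c[2]*a['fy']+a['cy']])
p=ray(a,310.5,343.7,.035); print(p, 'px for 8mm',pr(p+np.array([-.008,.0004,0]))-pr(p))
h=lambda s:cv2.cvtColor(s['color'],cv2.COLOR_RGB2GRAY)[335:355,302:320].astype(np.float32)
r=lambda s:np.clip(s['color'][330:356,300:322,0].astype(np.float32)-s['color'][330:356,300:322,1],0,None)
for x in(a,s):
    q=r(x);q[q<40]=0;print((q.sum(1)@np.arange(330,356))/q.sum())
w=snap('wrist');hs=cv2.cvtColor(w['color'],cv2.COLOR_RGB2HSV);C=cloud(w)
m=(hs[...,0]>5)&(hs[...,0]<25)&(hs[...,1]>110)&(w['z_map']>0)&(C[...,0]>.6)
for l,u in((.1,.115),(.06,.1)):
    k=m&(C[...,2]>l)&(C[...,2]<u)
    if k.sum()>20: rect(C[k],'wrist pile %.2f'%l)
E
```

```text
[ 0.82026707 -0.03494858  0.035     ] px for 8mm [-0.55601532 -3.27493994]
343.41238493723847
340.07196029776674
wrist pile 0.10 [670.1 -11.8] [98.1 56.1] long axis deg 4.2 3613 z [0.1048 0.1091 0.1103]
wrist pile 0.06 [677.9  -9.9] [127.9  65. ] long axis deg 4.3 1593 z [0.0625 0.0848 0.0979]
```

The button moved 3.34 px, against 3.27 px expected for the full 8 mm, so the catch is fully in. The pile is intact and the gripper is clear.

```bash
python3 -c "
from bench import robot
print(robot.close_job())"
```

```text
the job is handed in; nothing more can be done
None
```

The loose core is squarely on the pile, the table is turned about 3.3 rad anticlockwise and latched in the notch with the pile intact, and the job was handed in at about 26 s.

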